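Set the gas-flush valve of the snack packing table

TASK

Close the flush valve by turning its handwheel clockwise (seen from above) to its stop, then back it off exactly two full turns. Work it by the upright handle on the rim, with a gentle grip and without forcing the valve against its stop, leave the things around it where they are, and finish while still gripping the handle, keeping the wheel still at the two-turn setting.

Things in the scene. Friction and masses are not known exactly. Their poses are not given: they have to be found in the camera images.
- wheel (a joint): turning of the handwheel, rad: 0 = closed, at a hard stop; grows as the valve opens (counter-clockwise from above); one turn = 6.283; at most 3 turns. Starts 1/5 to 3/4 turn open. The wheel stays where it is left and does not rise; drag 2 to 3 N at the handle. Fingers may press on wheel and handle with at most 70 N in all (both fingers' grips and the push added).
- wheel_hub (a point): centre of the top of the hub, on the wheel's vertical axis, 134 mm above the table. Grey painted wheel, three spokes, 124 mm across; rim a round bar 14 mm thick, its top 3 mm below this point. Brass valve on a steel base plate, 140 x 240 mm, fixed to the table, with pipes and a gauge lower than the wheel.
- handle_mid (a point): centre (half-way up) of the upright round black handle on the rim, 55 mm from the wheel's axis, 27 mm above the hub point, 161 mm above the table: 20 mm in diameter, 50 mm long. It is a sleeve that spins freely on its own pin, so a gripper can carry it round without turning. x axis: horizontal, from the wheel's axis outwards through the handle; z up.
- tub: bystander: loose frosted clear plastic tub with lid and green clips, 158 x 118 x 85 mm, origin at the centre of its underside
- carton: bystander: loose open white carton, 130 x 170 mm, 55 mm high with a raised flap to 100 mm, origin at the centre of its underside
- gift_box: bystander: loose red box with a white ribbon, 70 x 70 x 70 mm, origin at the centre of its underside
- jar: bystander: loose jar, 68 mm in diameter, 95 mm high, origin at the centre of its underside

How it is judged:
By the outcome, as a careful person would: the job done as asked, in the order asked, and still so for the second after the job is handed in, while the arm keeps its last pose, push and grip.
It also fails if it takes over 67 s, if anything falls off the work surface, if the arm or the gripper's body presses on something with over 40 N, if the wrist force passes 120 N, or if a joint passes its speed limit or range.

ROBOT

A 6-joint arm with a two-finger parallel gripper is mounted at the origin on the work surface. World frame = base frame: x ahead of the robot, y to its left, z up, the work surface at z = 0. Lengths are in mm, angles in rad, forces in N, time in s.
With the tool pointing down it reaches from about 400 to 925 mm from the base axis. Payload 12.5 kg.
Tool frame: the origin (TCP) lies at the very end of the fingers, on their centre line; the grasp point (between the pads) lies 19 mm behind it; z points along the fingers, y is the line along which they close (so a half turn about z gives the same grasp; the last joint's range is limited). The gripper opens to 95 mm and grips with 3 to 60 N. Pads are 20 mm wide; open, the fingers measure 119 mm over their backs; the gripper's body (75 mm by 180 mm) begins 59 mm behind the grasp point.
Start: joints at [0.999, 0.491, 1.559, -0, 1.092, -0.106], TCP at [280.698, 558.44, 214.661] pointing down, gripper open.
Joint ranges: [-3.1, 3.1], [-0.84, 2.19], [0.05, 2.79], [-1.13, 4.28], [0.06, 2.93], [-2.69, 2.69]. Speed limits (rad/s): [2.22, 2.22, 2.79, 3.14, 3.14, 3.14].

INTERFACE

Orientations are given as [roll, pitch, yaw] about the fixed x, y, z axes, in that order (R = Rz(yaw) Ry(pitch) Rx(roll)).
In Python, from cell import state, imaging, env, spot_in, mark_of gives the robot as it stands. The module is installed in compiled form; this text tells all that it offers.
- The arm moves only by the tool step_arm, never from a script. Its argument "increments" is a list of rows, each an object with "slide": the shift along the tool's x, y, z in m, a list of three; "roll": the turn about the tool's z in rad. A call has 1 to 5 rows; each row is the pose to reach, as a shift and turn from the pose commanded when the call began, along the tool's axes at that moment; what a row does not reach only later rows make up. A row lasts 1/8 s, in which the tool goes at most 62.5 mm and 10.7 degrees, less where a joint would pass 70% of its speed; a pose out of reach is approached as far as the arm can. A call with a gripper value outside its range is refused whole. "fingers" is the opening, from 0 (shut) to 1 (fully open), set as the call begins (left out, the last holds). The fingers move at their own pace and stop on an object; the grip force is fixed at half the most. Time passes only in rows, so rows that repeat a pose let the fingers close. It gives the time, the measured TCP pose, the force, the opening and the grip force at its end, in the units of the state.
- state(): the state, without advancing time (a new reading comes with each control period).
- imaging.read_camera(name): name is "scene" or "top"; returns a dict with "color" (384x512x3 uint8, red, green, blue), "z_map" (384x512 float32, mm along the optical axis (not along the pixel's ray), 0 where there is no reading), "intrinsics" (3x3 intrinsics, pixels), "camera_from_world" (4x4, takes a point from world to camera coordinates). Camera axes: x right, y up, looking along -z (the intrinsics and any distortion apply to the point x, -y, -z); pixel columns grow to the right and rows downward; lengths in mm; the calibration is good to about 2 mm. A picture is of the moment at which its call begins.
- env.job_done(): hands the job in; it is judged then, once.
Trained networks look in the newest picture that a camera, given by its name, has taken for a name from the list of things; names that differ only in an ending like _2 or _b are one class to them, and where a whole thing is asked for, a point or a joint stands for the part that bears it (a point fixed in the world has none). Each returns a list of dicts, best first, with "confidence" (0 to 1); they miss things now and then, are a little off and sometimes report something else, mostly with a low value. They report only what shows in the picture. A call takes as long as a camera call.
- spot_in(camera, target): "bbox" ([left, top, right, bottom] in pixels, round what is visible of it).
- mark_of(camera, target): "uv" ([column, row] in pixels: a listed point, or the origin of a listed thing).
The state is a dict: "t": time; "joints": joint angles; "qvel": joint speeds; "tau": joint torques, N m; "eef_pos": TCP position; "tcp_rot": TCP orientation; "ft_force": force on the tool from outside, world axes, zero at the start; "moment": the same for the moment, N m; "opening": opening from 0.0 (shut) to 1.0 (fully open); "grip_force": force on a finger pad.
Only numpy, scipy, OpenCV 4.12 (cv2) and the standard library are available. Lean on these libraries where they do the work, as an engineer would, in place of code of your own. Each camera call takes 0.05 s, during which the arm holds its last target. There are 200 camera calls.

## Working session

There is one attempt and no reset: what is moved stays moved. The work goes in short steps, Python scripts to look and compute and a tool call to move; the robot and the scene stay as the last step left them, time stands still between calls to the robot, and variables do not carry over. Pictures are saved under pics/ and viewed, at most 10 in all, crops included, and the job is handed in when it is done.

Besides the shell and the picture viewer there is one more tool, called after ">>>" as name(argument=value, ...), one argument or row to a line, values as JSON. step_arm: Moves the arm, as the interface text tells. Its arguments: {"type":"object","properties":{"increments":{"type":"array"},"fingers":{"type":"number"}},"required":["increments"]}

```bash
mkdir -p pics; cat > h.py <<'E'
import numpy as np, cv2
from cell import state, imaging, env, spot_in, mark_of
def ray(c,uv):
    K=c["intrinsics"];T=c["camera_from_world"];R=T[:3,:3];o=-R.T@T[:3,3]
    p=np.linalg.inv(K)@np.array([uv[0],uv[1],1.]);d=R.T@np.array([p[0],-p[1],-p[2]]);return o,d
def at_z(c,uv,z):
    o,d=ray(c,uv);return o+d*(z-o[2])/d[2]
def depth_pt(c,uv):
    o,d=ray(c,uv);u,v=map(int,np.round(uv));return o+d*c["z_map"][v,u]
E
python3 - <<'E'
from h import *
np.set_printoptions(precision=1,suppress=True)
ims=[]
for n in("top","scene"):
    c=imaging.read_camera(n);im=c["color"][:,:,::-1].copy()
    for t,z in(("wheel_hub",134),("handle_mid",161),("tub",0),("carton",0),("gift_box",0),("jar",0)):
        for r in mark_of(n,t)[:2]:
            print(n,t,round(r["confidence"],2),np.array(r["uv"]),at_z(c,r["uv"],z),depth_pt(c,r["uv"]))
    cv2.imwrite(f"pics/{n}0.png",im)
s=state();print(s)
E
```

```text
top wheel_hub 0.56 [277.  220.1] [541.7 -69.3 134. ] [542.2 -69.5 130.1]
top handle_mid 0.89 [297.9 228.9] [ 511.8 -130.6  161. ] [ 509.4 -128.2  184.7]
top tub 0.83 [140.2 233.9] [510.2 387.9   0. ] [502.5 364.8  83.7]
top carton 0.85 [378.9 226.1] [ 539.1 -422.9    0. ] [ 538.1 -420.4    8.6]
top carton 0.48 [301.4 231.1] [ 521.3 -158.9    0. ] [ 521.1 -158.7    1.7]
top gift_box 0.83 [234.5 158.8] [774.5  71.3   0. ] [754.6  67.5  71.3]
top jar 0.8 [293.3 156.2] [ 784.5 -135.     0. ] [ 758.2 -126.4   91.7]
top jar 0.24 [298.4 230.5] [ 523.3 -148.7    0. ] [ 506.9 -131.9  162.3]
scene wheel_hub 0.83 [247.3 169.2] [551.9 -88.3 134. ] [ 433.4 -152.8   -4.7]
scene handle_mid 0.74 [241.5 154.2] [ 519.2 -128.5  161. ] [ 528.8 -123.1  171.7]
scene tub 0.68 [375.3 235.4] [515.2 393.7   0. ] [581.2 398.8  82.9]
scene carton 0.89 [174.5 162.8] [ 538.6 -421.     0. ] [ 606.4 -363.1   87. ]
scene gift_box 0.59 [260.5 259.4] [786.2  84.1   0. ] [802.7  92.2  27.8]
scene jar 0.85 [208.9 230.4] [ 761.5 -130.    -0. ] [ 788.9 -110.    44.6]
{'t': 0.7, 'joints': array([ 1. ,  0.5,  1.6, -0. ,  1.1, -0.1]), 'qvel': array([-0.,  0., -0.,  0., -0.,  0.]), 'tau': array([  0. , -61.2, -25.8,   0.1,   0. ,   0. ]), 'eef_pos': array([280.7, 558.5, 214.7]), 'tcp_rot': array([3.1, 0. , 2.7]), 'ft_force': array([-0.1, -0.3,  1. ]), 'moment': array([-0.1, -0. , -0. ]), 'grip_force': 0.0, 'opening': 1.0023854052564294}
```

View pics/top0.png

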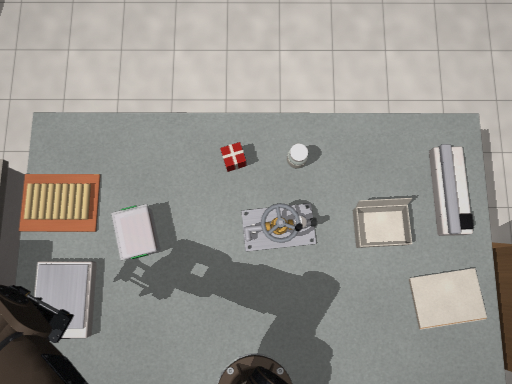

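View pics/scene0.png

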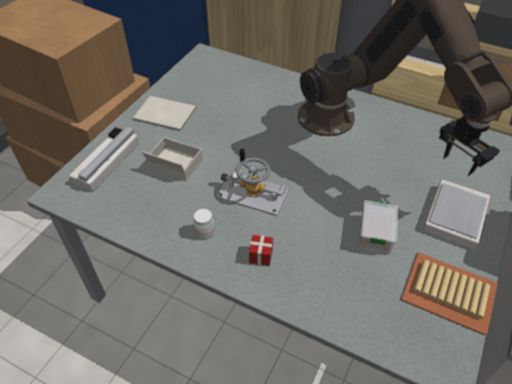

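The top view shows the wheel at about (281,221) with the black handle at (298,227). The gift box is at (234,157), the jar at (298,155), the carton at (384,225) and the tub at (135,232). The scene view agrees. Next I'll refine the hub and handle positions using depth.

```bash
python3 - <<'E'
from h import *
from scipy.optimize import least_squares
np.set_printoptions(precision=1,suppress=True)
for n in("top","scene"):
    c=imaging.read_camera(n)
    P=[];
    for v in range(130,260):
        for u in range(200,340):
            if c["z_map"][v,u]>0:
                p=depth_pt(c,(u,v))
                if abs(p[0]-530)<130 and abs(p[1]+90)<130: P.append([*p,u,v])
    P=np.array(P)
    rim=P[(P[:,2]>119)&(P[:,2]<136)]
    f=least_squares(lambda q:np.hypot(rim[:,0]-q[0],rim[:,1]-q[1])-55,[541,-88],loss="soft_l1",f_scale=3)
    r=np.hypot(rim[:,0]-f.x[0],rim[:,1]-f.x[1])
    k=abs(r-55)<9
    h=P[P[:,2]>150]; t=P[P[:,2]>178]
    print(n,len(rim),"centre",f.x,k.sum(),"handle",h[:,:3].mean(0),h[:,:3].min(0),h[:,:3].max(0),len(h),"top",t[:,:3].mean(0) if len(t) else 0,len(t))
    if n=="top":
        im=c["color"][180:270,220:340,::-1]; cv2.imwrite("pics/crop1.png",cv2.resize(im,None,fx=6,fy=6,interpolation=cv2.INTER_CUBIC))
    print([ (r["confidence"],r["bbox"]) for r in spot_in(n,"wheel")][:2])
    print([ (r["confidence"],r["uv"]) for r in mark_of(n,"wheel_hub")][:3])
s=state();print(s["tcp_rot"].tolist(),s["joints"].tolist())
from scipy.spatial.transform import Rotation as R
print(R.from_euler("xyz",s["tcp_rot"]).as_matrix())
E
```

```text
top 638 centre [535.3 -79.7] 465 handle [ 516.7 -130.3  180.5] [ 508.3 -140.8  157.2] [ 527.4 -122.1  189.6] 45 top [ 517.6 -131.3  184.5] 37
[(0.71, [261.6, 205.4, 302.4, 243.7])]
[(0.74, [278.6, 222.7])]
scene 433 centre [539.3 -73.9] 308 handle [ 522.4 -124.9  172.9] [ 511.1 -136.5  150.2] [ 530.7 -116.6  190.7] 52 top [ 520.9 -126.3  183.8] 24
[(0.62, [239.8, 149.4, 267.3, 181.7])]
[(0.58, [251.0, 169.9]), (0.49, [256.6, 261.6])]
[3.141513380404101, 6.4677584676875455e-06, 2.675769406491656] [0.9993963064264277, 0.4908962762588647, 1.5589146147574615, 2.165983823639256e-06, 1.09170224920878, -0.1055777719156152]
[[-0.9  0.4  0. ]
 [ 0.4  0.9  0. ]
 [-0.   0.  -1. ]]
```

View pics/crop1.png

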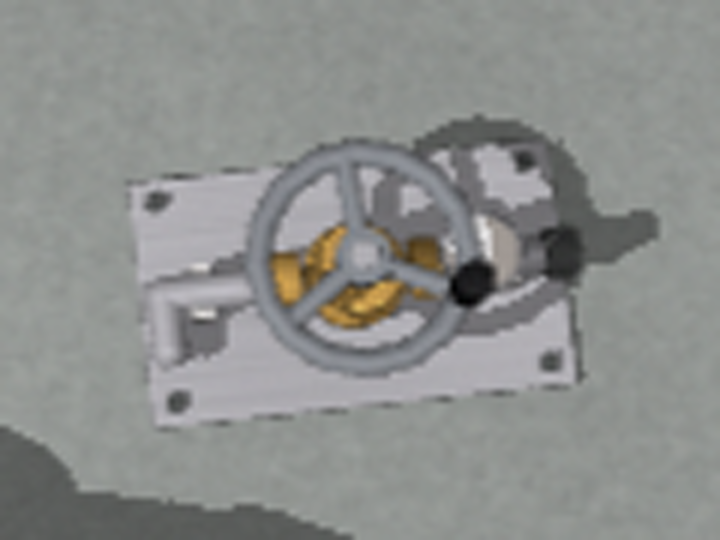

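The handle is near (518,-130) and the axis near (536.5,-78.5), which puts them 54.7 mm apart against the expected 55. I'll move above the handle at the present height.

>>> step_arm(
  increments=[
    {"slide": [-0.037,-0.036,0]},
    {"slide": [-0.074,-0.072,0]},
    {"slide": [-0.111,-0.108,0]},
    {"slide": [-0.148,-0.144,0]},
    {"slide": [-0.185,-0.18,0]},
  ],
  fingers=1,
)

```text
invalid input at $.increments[0]: expected keys slide, roll
```

>>> step_arm(
  increments=[
    {"slide": [-0.037,-0.036,0]},
    {"slide": [-0.074,-0.072,0]},
    {"slide": [-0.111,-0.108,0]},
    {"slide": [-0.148,-0.144,0]},
    {"slide": [-0.185,-0.18,0]},
  ],
)

```text
invalid input at $.increments[0]: expected keys slide, roll
```

>>> step_arm(
  increments=[
    {"slide": [-0.037,-0.036,0]},
    {"slide": [-0.074,-0.072,0]},
    {"slide": [-0.111,-0.108,0]},
    {"slide": [-0.151,-0.148,0]},
    {"slide": [-0.151,-0.148,0]},
  ],
)

```text
invalid input at $.increments[0]: expected keys slide, roll
```

>>> step_arm(
  increments=[
    {"slide": [-0.037,-0.036,0],"roll": 0},
    {"slide": [-0.074,-0.072,0],"roll": 0},
    {"slide": [-0.111,-0.108,0],"roll": 0},
    {"slide": [-0.148,-0.144,0],"roll": 0},
    {"slide": [-0.185,-0.18,0],"roll": 0},
  ],
  fingers=1,
)

```text
t: 1.62
eef_pos: [365.5, 313.0, 214.8]
tcp_rot: [3.141, 0.0, 2.676]
ft_force: [0.4, -0.6, 0.7]
opening: 1.0
grip_force: 0.0
```

>>> step_arm(
  increments=[
    {"slide": [-0.037,-0.036,0],"roll": 0},
    {"slide": [-0.074,-0.072,0],"roll": 0},
    {"slide": [-0.111,-0.108,0],"roll": 0},
    {"slide": [-0.148,-0.144,0],"roll": 0},
    {"slide": [-0.185,-0.18,0],"roll": 0},
  ],
)

```text
t: 2.25
eef_pos: [450.0, 68.9, 214.9]
tcp_rot: [3.141, 0.001, 2.676]
ft_force: [-0.0, 0.8, -0.3]
opening: 0.999
grip_force: 0.0
```

>>> step_arm(
  increments=[
    {"slide": [-0.037,-0.036,0],"roll": 0},
    {"slide": [-0.074,-0.072,0],"roll": 0},
    {"slide": [-0.111,-0.108,0],"roll": 0},
    {"slide": [-0.151,-0.148,0],"roll": 0},
    {"slide": [-0.151,-0.148,0],"roll": 0},
  ],
)

```text
t: 2.88
eef_pos: [518.8, -132.5, 214.3]
tcp_rot: [-3.141, 0.001, 2.672]
ft_force: [0.2, -0.0, 0.2]
opening: 1.002
grip_force: 0.0
```

>>> step_arm(
  increments=[
    {"slide": [0,0,0.02],"roll": 0},
    {"slide": [0,0,0.045],"roll": 0},
    {"slide": [0,0,0.068],"roll": 0},
    {"slide": [0,0,0.068],"roll": 0},
    {"slide": [0,0,0.068],"roll": 0},
  ],
)

```text
t: 3.5
eef_pos: [518.3, -129.1, 147.5]
tcp_rot: [3.141, 0.001, 2.676]
ft_force: [-0.2, -0.9, -0.3]
opening: 1.003
grip_force: 0.0
```

```bash
python3 - <<'E'
from h import *
np.set_printoptions(precision=2,suppress=True)
s=state();print(s["eef_pos"],s["tcp_rot"],s["ft_force"],s["joints"],s["qvel"])
for n in("top","scene"):
    c=imaging.read_camera(n);x=(240,340,170,260) if n=="top" else (190,310,100,200)
    im=c["color"][x[2]:x[3],x[0]:x[1],::-1];cv2.imwrite(f"pics/{n}2.png",cv2.resize(im,None,fx=5,fy=5,interpolation=cv2.INTER_CUBIC))
E
```

```text
[ 518.33 -129.11  147.49] [3.14 0.   2.68] [-0.2  -0.86 -0.27] [-0.37  0.45  1.86  0.    0.84 -1.47] [-0.   -0.01 -0.01 -0.   -0.   -0.  ]
```

View pics/scene2.png

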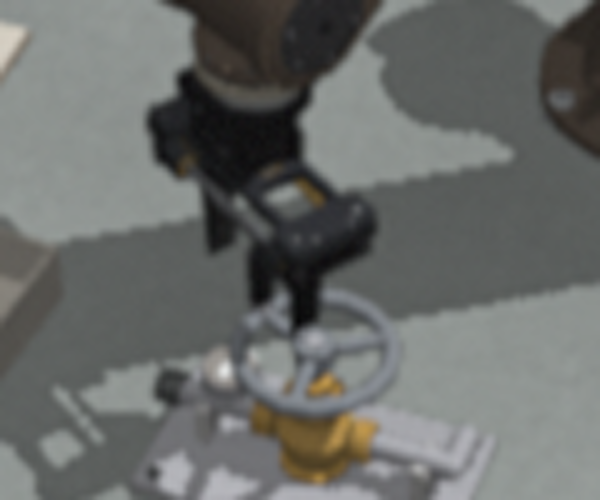

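The handle shows at crop (262,280), between the far finger at (215,230) and the near finger at (305,290). Now I'll close, only slightly below the handle's width (20/95 = 0.21).

>>> step_arm(
  increments=[
    {"slide": [0,0,0],"roll": 0},
    {"slide": [0,0,0],"roll": 0},
    {"slide": [0,0,0],"roll": 0},
    {"slide": [0,0,0],"roll": 0},
    {"slide": [0,0,0],"roll": 0},
  ],
  fingers=0.2,
)

```text
t: 4.22
eef_pos: [518.0, -129.5, 146.6]
tcp_rot: [3.142, -0.0, 2.676]
ft_force: [0.6, 0.2, 0.3]
opening: 0.532
grip_force: 0.0
```

>>> step_arm(
  increments=[
    {"slide": [0,0,0],"roll": 0},
    {"slide": [0,0,0],"roll": 0},
    {"slide": [0,0,0],"roll": 0},
  ],
)

```text
t: 4.6
eef_pos: [518.0, -129.4, 146.6]
tcp_rot: [3.141, 0.0, 2.676]
ft_force: [0.2, -0.6, 0.5]
opening: 0.227
grip_force: 0.0
```

>>> step_arm(
  increments=[
    {"slide": [0,0,0],"roll": 0},
    {"slide": [0,0,0],"roll": 0},
    {"slide": [0,0,0],"roll": 0},
  ],
)

```text
t: 4.97
eef_pos: [518.1, -129.3, 146.6]
tcp_rot: [3.141, 0.0, 2.676]
ft_force: [2.5, 2.8, 0.8]
opening: 0.204
grip_force: 30.0
```

```bash
cat > p.py <<'E'
import numpy as np,sys,json
# usage: p.py cx cy r curx cury deg deg ...  -> rows in tool axes, m (deg list = handle angles)
cx,cy,r,x,y=map(float,sys.argv[1:6]);Y=2.6758
X=np.array([np.cos(Y),np.sin(Y)]);T=np.array([np.sin(Y),-np.cos(Y)])
rows=[]
for a in map(float,sys.argv[6:]):
    p=np.array([cx+r*np.cos(np.radians(a)),cy+r*np.sin(np.radians(a))]);d=(p-[x,y])/1000
    q=[round(d@X,4),round(d@T,4),0];rows.append({"slide":q,"roll":0})
print(json.dumps(rows));e=np.array([x,y])+1000*(q[0]*X+q[1]*T);print("cmd end",e.round(2))
E
python3 p.py 536.5 -78.5 54.5 517.9 -129.4 -116 -122 -128 -134 -140
python3 -c "
from h import *
s=state();print(s['ft_force'],s['moment'],s['eef_pos'])"
```

```text
[{"slide": [0.0056, -0.0007, 0], "roll": 0}, {"slide": [0.0113, -0.0004, 0], "roll": 0}, {"slide": [0.0169, 0.0004, 0], "roll": 0}, {"slide": [0.0225, 0.0018, 0], "roll": 0}, {"slide": [0.0278, 0.0038, 0], "roll": 0}]
cmd end [ 494.77 -113.52]
[2.48222717 2.75353001 0.76171282] [ 0.45154336 -0.28565952 -0.01687045] [ 518.10604775 -129.28673538  146.61643979]
```

>>> step_arm(
  increments=[
    {"slide": [0.0056,-0.0007,0],"roll": 0},
    {"slide": [0.0113,-0.0004,0],"roll": 0},
    {"slide": [0.0169,0.0004,0],"roll": 0},
    {"slide": [0.0225,0.0018,0],"roll": 0},
    {"slide": [0.0278,0.0038,0],"roll": 0},
  ],
)

```text
t: 5.6
eef_pos: [494.7, -113.5, 146.7]
tcp_rot: [-3.141, 0.0, 2.676]
ft_force: [3.6, 0.3, -2.8]
opening: 0.207
grip_force: 30.0
```

>>> step_arm(
  increments=[
    {"slide": [0,0,0],"roll": 0},
  ],
)

```text
t: 5.72
eef_pos: [494.3, -113.0, 146.6]
tcp_rot: [3.141, -0.001, 2.676]
ft_force: [-0.0, 3.3, -0.2]
opening: 0.206
grip_force: 30.0
```

>>> step_arm(
  increments=[
    {"slide": [0,0,0],"roll": 0},
    {"slide": [0,0,0],"roll": 0},
  ],
  fingers=0.207,
)

```text
t: 5.98
eef_pos: [494.7, -113.5, 146.6]
tcp_rot: [3.142, -0.001, 2.676]
ft_force: [-0.5, 2.3, 0.9]
opening: 0.207
grip_force: 9.7
```

```bash
python3 - <<'E'
from h import *
np.set_printoptions(precision=2,suppress=True)
for i in range(3):
    s=state();print(s["eef_pos"],s["ft_force"],s["grip_force"],s["opening"],s["tau"]);imaging.read_camera("top")
E
```

```text
[ 494.69 -113.47  146.61] [-0.55  2.35  0.93] 9.727325588464737 0.20714912534080226 [ -1.43 -49.82 -20.25  -0.54  -0.15   0.  ]
[ 494.71 -113.53  146.59] [-0.35  3.03  1.31] 9.69238355755806 0.20575845476968635 [ -1.39 -49.78 -20.28  -0.52  -0.17   0.  ]
[ 494.76 -113.55  146.6 ] [0.45 2.57 0.52] 9.676989912986755 0.20661468741348774 [ -1.35 -49.75 -20.31  -0.5   -0.19   0.  ]
```

The opening setting gives a gentle grip of about 10 N per finger. I'll now carry on clockwise, rolling the tool with the wheel so its x stays tangential. An overrun at the stop then slips in the pads instead of forcing the valve.

```bash
cat > p.py <<'E'
import numpy as np,sys,json
# usage: p.py cx cy r curx cury yaw_deg rollper_deg deg deg ... ; rows in tool axes (m, rad)
cx,cy,r,x,y,yd,ro=map(float,sys.argv[1:8]);A=list(map(float,sys.argv[8:]))
while A:
    Y=np.radians(yd);X=np.array([np.cos(Y),np.sin(Y)]);T=np.array([np.sin(Y),-np.cos(Y)]);rows=[]
    for i,a in enumerate(A[:5]):
        p=np.array([cx+r*np.cos(np.radians(a)),cy+r*np.sin(np.radians(a))]);d=(p-[x,y])/1000
        q=[round(d@X,4),round(d@T,4),0];w=round(np.radians(ro)*(i+1),3);rows.append({"slide":q,"roll":w})
    x,y=np.array([x,y])+1000*(q[0]*X+q[1]*T);yd-=np.degrees(w)
    print(json.dumps(rows),"end",a,round(x,2),round(y,2),round(yd,2));A=A[5:]
E
cat > f.py <<'E'
import sys
from h import *
# f.py phi: radial/tangential(CCW) force on tool, averaged
a=np.radians(float(sys.argv[1]));u=np.array([np.cos(a),np.sin(a)]);t=np.array([-u[1],u[0]])
F=[]
s=state();F=s["ft_force"][:2];e=s["eef_pos"]
print("rad %.1f tanCCW %.1f"%(F@u,F@t),"grip %.1f"%s["grip_force"],e.round(2),np.degrees(s["tcp_rot"]).round(2),s["ft_force"].round(1),s["joints"][5].round(2))
E
python3 p.py 536.5 -78.5 54.6 494.77 -113.52 153.31 9.6 -145 -150 -155 -160 -165
```

```text
[{"slide": [0.0043, 0.002, 0], "roll": 0.168}, {"slide": [0.0084, 0.0044, 0], "roll": 0.335}, {"slide": [0.0123, 0.0072, 0], "roll": 0.503}, {"slide": [0.0159, 0.0103, 0], "roll": 0.67}, {"slide": [0.0192, 0.0137, 0], "roll": 0.838}] end -165.0 483.77 -92.66 105.3
```

>>> step_arm(
  increments=[
    {"slide": [0.0043,0.002,0],"roll": 0.168},
    {"slide": [0.0084,0.0044,0],"roll": 0.335},
    {"slide": [0.0123,0.0072,0],"roll": 0.503},
    {"slide": [0.0159,0.0103,0],"roll": 0.67},
    {"slide": [0.0192,0.0137,0],"roll": 0.838},
  ],
)

```text
t: 6.75
eef_pos: [484.2, -93.2, 146.6]
tcp_rot: [3.141, 0.001, 1.832]
ft_force: [2.0, -2.2, -1.8]
opening: 0.207
grip_force: 9.6
```

>>> step_arm(
  increments=[
    {"slide": [0,0,0],"roll": 0},
    {"slide": [0,0,0],"roll": 0},
  ],
)

```text
t: 7.0
eef_pos: [484.1, -92.8, 146.6]
tcp_rot: [3.141, -0.0, 1.841]
ft_force: [1.7, 1.6, -0.5]
opening: 0.208
grip_force: 9.7
```

```bash
python3 f.py -165; python3 p.py 536.5 -78.5 54.6 483.77 -92.66 105.3 3 -168 -171 -174 -177 -180
```

```text
rad -2.0 tanCCW -1.1 grip 9.7 [484.08 -92.81 146.62] [179.98  -0.   105.51] [ 1.7  1.6 -0.5] -0.59
[{"slide": [0.0029, 0.0001, 0], "roll": 0.052}, {"slide": [0.0057, 0.0003, 0], "roll": 0.105}, {"slide": [0.0086, 0.0007, 0], "roll": 0.157}, {"slide": [0.0114, 0.0013, 0], "roll": 0.209}, {"slide": [0.0142, 0.0019, 0], "roll": 0.262}] end -180.0 481.86 -78.46 90.29
```

>>> step_arm(
  increments=[
    {"slide": [0.0029,0.0001,0],"roll": 0.052},
    {"slide": [0.0057,0.0003,0],"roll": 0.105},
    {"slide": [0.0086,0.0007,0],"roll": 0.157},
    {"slide": [0.0114,0.0013,0],"roll": 0.209},
    {"slide": [0.0142,0.0019,0],"roll": 0.262},
  ],
)

```text
t: 7.62
eef_pos: [482.0, -78.9, 146.6]
tcp_rot: [-3.142, 0.001, 1.577]
ft_force: [1.0, -2.3, -0.8]
opening: 0.209
grip_force: 9.6
```

```bash
python3 f.py -180; for s in 1 1.2; do python3 p.py 536.5 -78.5 54.6 481.86 -78.46 90.29 $s -181 -182 -183 -184 -185  -186 -187 -188 -189 -190; done
```

```text
rad -1.0 tanCCW 2.3 grip 9.6 [481.99 -78.94 146.62] [-1.800e+02  3.000e-02  9.037e+01] [ 1.  -2.3 -0.8] -0.3
[{"slide": [0.0009, 0.0001, 0], "roll": 0.017}, {"slide": [0.0019, 0.0001, 0], "roll": 0.035}, {"slide": [0.0028, 0.0001, 0], "roll": 0.052}, {"slide": [0.0038, 0.0002, 0], "roll": 0.07}, {"slide": [0.0047, 0.0003, 0], "roll": 0.087}] end -185.0 482.14 -73.76 85.31
[{"slide": [0.001, -0.0, 0], "roll": 0.017}, {"slide": [0.0019, 0.0, 0], "roll": 0.035}, {"slide": [0.0029, 0.0001, 0], "roll": 0.052}, {"slide": [0.0038, 0.0001, 0], "roll": 0.07}, {"slide": [0.0048, 0.0002, 0], "roll": 0.087}] end -190.0 482.73 -68.99 80.32
[{"slide": [0.0009, 0.0001, 0], "roll": 0.021}, {"slide": [0.0019, 0.0001, 0], "roll": 0.042}, {"slide": [0.0028, 0.0001, 0], "roll": 0.063}, {"slide": [0.0038, 0.0002, 0], "roll": 0.084}, {"slide": [0.0047, 0.0003, 0], "roll": 0.105}] end -185.0 482.14 -73.76 84.27
[{"slide": [0.001, -0.0, 0], "roll": 0.021}, {"slide": [0.0019, -0.0, 0], "roll": 0.042}, {"slide": [0.0029, 0.0, 0], "roll": 0.063}, {"slide": [0.0038, 0.0001, 0], "roll": 0.084}, {"slide": [0.0048, 0.0001, 0], "roll": 0.105}] end -190.0 482.71 -68.99 78.26
```

>>> step_arm(
  increments=[
    {"slide": [0.00114,1e-05,0],"roll": 0.021},
    {"slide": [0.00229,5e-05,0],"roll": 0.042},
    {"slide": [0.00343,0.00011,0],"roll": 0.063},
    {"slide": [0.00457,0.00019,0],"roll": 0.084},
    {"slide": [0.00571,0.0003,0],"roll": 0.105},
  ],
)

```text
t: 8.25
eef_pos: [482.2, -72.7, 146.6]
tcp_rot: [-3.142, -0.0, 1.47]
ft_force: [0.0, -1.9, -0.2]
opening: 0.205
grip_force: 9.6
```

>>> step_arm(
  increments=[
    {"slide": [0.00114,1e-05,0],"roll": 0.021},
    {"slide": [0.00229,5e-05,0],"roll": 0.042},
    {"slide": [0.00343,0.00011,0],"roll": 0.063},
    {"slide": [0.00457,0.00019,0],"roll": 0.084},
    {"slide": [0.00571,0.0003,0],"roll": 0.105},
  ],
)

```text
t: 8.88
eef_pos: [483.1, -67.0, 146.6]
tcp_rot: [-3.141, -0.0, 1.364]
ft_force: [-0.4, -1.9, 1.2]
opening: 0.205
grip_force: 9.6
```

>>> step_arm(
  increments=[
    {"slide": [0.00114,1e-05,0],"roll": 0.021},
    {"slide": [0.00229,5e-05,0],"roll": 0.042},
    {"slide": [0.00343,0.00011,0],"roll": 0.063},
    {"slide": [0.00457,0.00019,0],"roll": 0.084},
    {"slide": [0.00571,0.0003,0],"roll": 0.105},
  ],
)

```text
t: 9.5
eef_pos: [484.5, -61.5, 146.6]
tcp_rot: [-3.141, -0.0, 1.259]
ft_force: [-2.7, -2.4, 1.1]
opening: 0.206
grip_force: 9.5
```

>>> step_arm(
  increments=[
    {"slide": [0.00114,1e-05,0],"roll": 0.021},
    {"slide": [0.00229,5e-05,0],"roll": 0.042},
    {"slide": [0.00343,0.00011,0],"roll": 0.063},
    {"slide": [0.00457,0.00019,0],"roll": 0.084},
    {"slide": [0.00571,0.0003,0],"roll": 0.105},
  ],
)

```text
t: 10.12
eef_pos: [486.5, -56.1, 146.6]
tcp_rot: [-3.141, -0.0, 1.154]
ft_force: [-4.0, -0.3, 1.6]
opening: 0.208
grip_force: 9.5
```

>>> step_arm(
  increments=[
    {"slide": [0.00114,-0.0001,0],"roll": 0.021},
    {"slide": [0.00229,-0.0001,0],"roll": 0.042},
    {"slide": [0.00343,-0.0002,0],"roll": 0.063},
    {"slide": [0.00457,-0.0002,0],"roll": 0.084},
    {"slide": [0.00571,-0.0002,0],"roll": 0.105},
  ],
)

```text
t: 10.75
eef_pos: [489.0, -51.0, 146.6]
tcp_rot: [3.141, -0.0, 1.049]
ft_force: [-1.7, -1.7, -0.6]
opening: 0.209
grip_force: 9.6
```

>>> step_arm(
  increments=[
    {"slide": [0.00114,1e-05,0],"roll": 0.021},
    {"slide": [0.00229,5e-05,0],"roll": 0.042},
    {"slide": [0.00343,0.00011,0],"roll": 0.063},
    {"slide": [0.00457,0.00019,0],"roll": 0.084},
    {"slide": [0.00571,0.0003,0],"roll": 0.105},
  ],
)

```text
t: 11.38
eef_pos: [491.9, -46.1, 146.6]
tcp_rot: [3.141, -0.0, 0.944]
ft_force: [-0.5, -2.7, -1.0]
opening: 0.207
grip_force: 9.6
```

>>> step_arm(
  increments=[
    {"slide": [0.00114,1e-05,0],"roll": 0.021},
    {"slide": [0.00229,5e-05,0],"roll": 0.042},
    {"slide": [0.00343,0.00011,0],"roll": 0.063},
    {"slide": [0.00457,0.00019,0],"roll": 0.084},
    {"slide": [0.00571,0.0003,0],"roll": 0.105},
  ],
)

```text
t: 12.0
eef_pos: [495.5, -41.6, 146.6]
tcp_rot: [3.142, -0.0, 0.839]
ft_force: [-0.7, -1.8, -0.2]
opening: 0.211
grip_force: 9.6
```

>>> step_arm(
  increments=[
    {"slide": [0.00114,1e-05,0],"roll": 0.021},
    {"slide": [0.00229,5e-05,0],"roll": 0.042},
    {"slide": [0.00343,0.00011,0],"roll": 0.063},
    {"slide": [0.00457,0.00019,0],"roll": 0.084},
    {"slide": [0.00571,0.0003,0],"roll": 0.105},
  ],
)

```text
t: 12.62
eef_pos: [499.4, -37.5, 146.6]
tcp_rot: [-3.141, 0.0, 0.734]
ft_force: [-0.9, -1.7, 0.6]
opening: 0.21
grip_force: 9.6
```

>>> step_arm(
  increments=[
    {"slide": [0.00114,1e-05,0],"roll": 0.021},
    {"slide": [0.00229,5e-05,0],"roll": 0.042},
    {"slide": [0.00343,0.00011,0],"roll": 0.063},
    {"slide": [0.00457,0.00019,0],"roll": 0.084},
    {"slide": [0.00571,0.0003,0],"roll": 0.105},
  ],
)

```text
t: 13.25
eef_pos: [503.8, -33.9, 146.6]
tcp_rot: [-3.141, 0.0, 0.629]
ft_force: [-2.1, -1.1, 0.2]
opening: 0.212
grip_force: 9.5
```

>>> step_arm(
  increments=[
    {"slide": [0.00114,1e-05,0],"roll": 0.021},
    {"slide": [0.00229,5e-05,0],"roll": 0.042},
    {"slide": [0.00343,0.00011,0],"roll": 0.063},
    {"slide": [0.00457,0.00019,0],"roll": 0.084},
    {"slide": [0.00571,0.0003,0],"roll": 0.105},
  ],
)

```text
t: 13.88
eef_pos: [508.6, -30.7, 146.6]
tcp_rot: [-3.141, 0.0, 0.524]
ft_force: [-4.5, 2.3, 1.8]
opening: 0.208
grip_force: 9.5
```

>>> step_arm(
  increments=[
    {"slide": [0.00114,-0.0002,0],"roll": 0.021},
    {"slide": [0.00229,-0.0003,0],"roll": 0.042},
    {"slide": [0.00343,-0.0004,0],"roll": 0.063},
    {"slide": [0.00457,-0.0004,0],"roll": 0.084},
    {"slide": [0.00571,-0.0003,0],"roll": 0.105},
  ],
)

```text
t: 14.5
eef_pos: [513.7, -27.9, 146.6]
tcp_rot: [3.141, -0.0, 0.419]
ft_force: [-1.9, -0.7, -0.7]
opening: 0.209
grip_force: 9.6
```

>>> step_arm(
  increments=[
    {"slide": [0.00114,1e-05,0],"roll": 0.021},
    {"slide": [0.00229,5e-05,0],"roll": 0.042},
    {"slide": [0.00343,0.00011,0],"roll": 0.063},
    {"slide": [0.00457,0.00019,0],"roll": 0.084},
    {"slide": [0.00571,0.0003,0],"roll": 0.105},
  ],
)

```text
t: 15.12
eef_pos: [518.9, -25.7, 146.6]
tcp_rot: [3.142, -0.0, 0.314]
ft_force: [-0.9, -1.2, -0.4]
opening: 0.212
grip_force: 9.6
```

>>> step_arm(
  increments=[
    {"slide": [0.00114,1e-05,0],"roll": 0.021},
    {"slide": [0.00229,5e-05,0],"roll": 0.042},
    {"slide": [0.00343,0.00011,0],"roll": 0.063},
    {"slide": [0.00457,0.00019,0],"roll": 0.084},
    {"slide": [0.00571,0.0003,0],"roll": 0.105},
  ],
)

```text
t: 15.75
eef_pos: [524.3, -24.1, 146.6]
tcp_rot: [-3.141, 0.0, 0.209]
ft_force: [-1.1, -1.3, -0.6]
opening: 0.207
grip_force: 9.6
```

>>> step_arm(
  increments=[
    {"slide": [0.00114,1e-05,0],"roll": 0.021},
    {"slide": [0.00229,5e-05,0],"roll": 0.042},
    {"slide": [0.00343,0.00011,0],"roll": 0.063},
    {"slide": [0.00457,0.00019,0],"roll": 0.084},
    {"slide": [0.00571,0.0003,0],"roll": 0.105},
  ],
)

```text
t: 16.38
eef_pos: [530.0, -23.2, 146.6]
tcp_rot: [-3.141, 0.0, 0.104]
ft_force: [-2.4, 0.6, 1.3]
opening: 0.209
grip_force: 9.6
```

>>> step_arm(
  increments=[
    {"slide": [0.00114,1e-05,0],"roll": 0.021},
    {"slide": [0.00229,5e-05,0],"roll": 0.042},
    {"slide": [0.00343,0.00011,0],"roll": 0.063},
    {"slide": [0.00457,0.00019,0],"roll": 0.084},
    {"slide": [0.00571,0.0003,0],"roll": 0.105},
  ],
)

```text
t: 17.0
eef_pos: [535.7, -22.8, 146.6]
tcp_rot: [-3.141, 0.0, -0.001]
ft_force: [-2.0, 4.5, 0.9]
opening: 0.207
grip_force: 9.5
```

>>> step_arm(
  increments=[
    {"slide": [0.00114,-0.0002,0],"roll": 0.021},
    {"slide": [0.00229,-0.0003,0],"roll": 0.042},
    {"slide": [0.00343,-0.0004,0],"roll": 0.063},
    {"slide": [0.00457,-0.0004,0],"roll": 0.084},
    {"slide": [0.00571,-0.0003,0],"roll": 0.105},
  ],
)

```text
t: 17.62
eef_pos: [541.5, -22.9, 146.6]
tcp_rot: [3.141, -0.0, -0.106]
ft_force: [-1.5, 0.0, 0.3]
opening: 0.207
grip_force: 9.6
```

>>> step_arm(
  increments=[
    {"slide": [0.00114,1e-05,0],"roll": 0.021},
    {"slide": [0.00229,5e-05,0],"roll": 0.042},
    {"slide": [0.00343,0.00011,0],"roll": 0.063},
    {"slide": [0.00457,0.00019,0],"roll": 0.084},
    {"slide": [0.00571,0.0003,0],"roll": 0.105},
  ],
)

```text
t: 18.25
eef_pos: [547.1, -23.6, 146.6]
tcp_rot: [-3.142, -0.0, -0.211]
ft_force: [-2.8, -0.8, 0.5]
opening: 0.207
grip_force: 9.6
```

>>> step_arm(
  increments=[
    {"slide": [0.00114,1e-05,0],"roll": 0.021},
    {"slide": [0.00229,5e-05,0],"roll": 0.042},
    {"slide": [0.00343,0.00011,0],"roll": 0.063},
    {"slide": [0.00457,0.00019,0],"roll": 0.084},
    {"slide": [0.00571,0.0003,0],"roll": 0.105},
  ],
)

```text
t: 18.88
eef_pos: [552.7, -25.0, 146.6]
tcp_rot: [-3.141, -0.0, -0.316]
ft_force: [-1.9, 0.7, 0.6]
opening: 0.21
grip_force: 9.6
```

>>> step_arm(
  increments=[
    {"slide": [0.00114,1e-05,0],"roll": 0.021},
    {"slide": [0.00229,5e-05,0],"roll": 0.042},
    {"slide": [0.00343,0.00011,0],"roll": 0.063},
    {"slide": [0.00457,0.00019,0],"roll": 0.084},
    {"slide": [0.00571,0.0003,0],"roll": 0.105},
  ],
)

```text
t: 19.5
eef_pos: [558.0, -27.0, 146.6]
tcp_rot: [-3.141, -0.0, -0.421]
ft_force: [-1.1, 3.5, -0.0]
opening: 0.207
grip_force: 9.5
```

>>> step_arm(
  increments=[
    {"slide": [0.00114,-0.0002,0],"roll": 0.021},
    {"slide": [0.00229,-0.0003,0],"roll": 0.042},
    {"slide": [0.00343,-0.0003,0],"roll": 0.063},
    {"slide": [0.00457,-0.0003,0],"roll": 0.084},
    {"slide": [0.00571,-0.0002,0],"roll": 0.105},
  ],
)

```text
t: 20.12
eef_pos: [563.2, -29.4, 146.6]
tcp_rot: [3.142, 0.0, -0.526]
ft_force: [-1.6, 0.7, 0.2]
opening: 0.208
grip_force: 9.6
```

>>> step_arm(
  increments=[
    {"slide": [0.00114,1e-05,0],"roll": 0.021},
    {"slide": [0.00229,5e-05,0],"roll": 0.042},
    {"slide": [0.00343,0.00011,0],"roll": 0.063},
    {"slide": [0.00457,0.00019,0],"roll": 0.084},
    {"slide": [0.00571,0.0003,0],"roll": 0.105},
  ],
)

```text
t: 20.75
eef_pos: [568.1, -32.4, 146.6]
tcp_rot: [-3.141, -0.0, -0.631]
ft_force: [-0.7, 2.4, 1.3]
opening: 0.208
grip_force: 9.6
```

>>> step_arm(
  increments=[
    {"slide": [0.00114,-0.0001,0],"roll": 0.021},
    {"slide": [0.00229,-0.0001,0],"roll": 0.042},
    {"slide": [0.00343,-0.0001,0],"roll": 0.063},
    {"slide": [0.00457,-0.0001,0],"roll": 0.084},
    {"slide": [0.00571,0.0001,0],"roll": 0.105},
  ],
)

```text
t: 21.38
eef_pos: [572.6, -35.9, 146.6]
tcp_rot: [-3.141, -0.0, -0.736]
ft_force: [-1.4, 1.1, 1.2]
opening: 0.211
grip_force: 9.6
```

>>> step_arm(
  increments=[
    {"slide": [0.00114,1e-05,0],"roll": 0.021},
    {"slide": [0.00229,5e-05,0],"roll": 0.042},
    {"slide": [0.00343,0.00011,0],"roll": 0.063},
    {"slide": [0.00457,0.00019,0],"roll": 0.084},
    {"slide": [0.00571,0.0003,0],"roll": 0.105},
  ],
)

```text
t: 22.0
eef_pos: [576.8, -39.9, 146.7]
tcp_rot: [-3.141, -0.0, -0.841]
ft_force: [0.7, 3.4, -0.4]
opening: 0.211
grip_force: 9.5
```

>>> step_arm(
  increments=[
    {"slide": [0.00114,-0.0002,0],"roll": 0.021},
    {"slide": [0.00229,-0.0003,0],"roll": 0.042},
    {"slide": [0.00343,-0.0003,0],"roll": 0.063},
    {"slide": [0.00457,-0.0003,0],"roll": 0.084},
    {"slide": [0.00571,-0.0002,0],"roll": 0.105},
  ],
)

```text
t: 22.62
eef_pos: [580.5, -44.1, 146.6]
tcp_rot: [3.142, 0.0, -0.946]
ft_force: [-2.0, 2.0, 1.2]
opening: 0.207
grip_force: 9.6
```

>>> step_arm(
  increments=[
    {"slide": [0.00114,1e-05,0],"roll": 0.021},
    {"slide": [0.00229,5e-05,0],"roll": 0.042},
    {"slide": [0.00343,0.00011,0],"roll": 0.063},
    {"slide": [0.00457,0.00019,0],"roll": 0.084},
    {"slide": [0.00571,0.0003,0],"roll": 0.105},
  ],
)

```text
t: 23.25
eef_pos: [583.8, -48.9, 146.6]
tcp_rot: [-3.141, -0.0, -1.051]
ft_force: [-0.0, 1.6, -0.1]
opening: 0.212
grip_force: 9.6
```

>>> step_arm(
  increments=[
    {"slide": [0.00114,-0.0001,0],"roll": 0.021},
    {"slide": [0.00229,-0.0001,0],"roll": 0.042},
    {"slide": [0.00343,-0.0001,0],"roll": 0.063},
    {"slide": [0.00457,0,0],"roll": 0.084},
    {"slide": [0.00571,0.0001,0],"roll": 0.105},
  ],
)

```text
t: 23.88
eef_pos: [586.5, -53.9, 146.6]
tcp_rot: [-3.141, 0.0, -1.156]
ft_force: [-1.2, 2.5, 1.7]
opening: 0.203
grip_force: 9.6
```

```bash
python3 f.py -336
```

```text
rad -0.1 tanCCW 2.8 grip 9.6 [586.48 -53.88 146.62] [-179.99    0.    -66.21] [-1.2  2.5  1.7] 2.52
```

```bash
python3 - <<'E'
import numpy as np
P=np.array([[494.7,-113.5],[484.08,-92.8],[482,-78.9],[482.2,-72.7],[483.1,-67],[484.5,-61.5],[486.5,-56.1],[489,-51],[491.9,-46.1],[495.5,-41.6],[499.4,-37.5],[503.8,-33.9],[508.6,-30.7],[513.7,-27.9],[518.9,-25.7],[524.3,-24.1],[530,-23.2],[535.7,-22.8],[541.5,-22.9],[547.1,-23.6],[552.7,-25],[558,-27],[563.2,-29.4],[568.1,-32.4],[572.6,-35.9],[576.8,-39.9],[580.5,-44.1],[583.8,-48.9],[586.5,-53.9],[518,-129.4]])
A=np.c_[2*P,np.ones(len(P))];s=np.linalg.lstsq(A,(P**2).sum(1),rcond=None)[0];c=s[:2];print(c,np.sqrt(s[2]+c@c))
d=P-c;print((np.hypot(*d.T)).round(1));print(np.degrees(np.arctan2(*d[-2][::-1])))
E
python3 p.py 536.2 -77.8 55 586.5 -53.9 -66.2 0 -335.6 -336.8 -338 -339.2 -340.4 -341.6 -342.8 -344 -345.2 -346.4 -347.6 -348.8 -350 -351.2 -352.4
```

```text
[536.97543605 -77.79237008] 55.03639151473591
[55.3 55.  55.  55.  54.9 54.9 54.9 54.9 55.1 55.  55.1 55.  55.  55.1
 55.1 55.2 55.  55.  55.1 55.1 55.1 55.  55.  55.  55.  55.  55.  55.
 55.  55. ]
25.754276067373873
[{"slide": [0.001, 0.0007, 0], "roll": 0.0}, {"slide": [0.0021, 0.0007, 0], "roll": 0.0}, {"slide": [0.0033, 0.0007, 0], "roll": 0.0}, {"slide": [0.0044, 0.0007, 0], "roll": 0.0}, {"slide": [0.0056, 0.0008, 0], "roll": 0.0}] end -340.4 588.03 -59.35 -66.2
[{"slide": [0.0011, 0.0001, 0], "roll": 0.0}, {"slide": [0.0023, 0.0002, 0], "roll": 0.0}, {"slide": [0.0034, 0.0004, 0], "roll": 0.0}, {"slide": [0.0046, 0.0005, 0], "roll": 0.0}, {"slide": [0.0057, 0.0007, 0], "roll": 0.0}] end -346.4 589.69 -64.84 -66.2
[{"slide": [0.0011, 0.0003, 0], "roll": 0.0}, {"slide": [0.0023, 0.0005, 0], "roll": 0.0}, {"slide": [0.0034, 0.0008, 0], "roll": 0.0}, {"slide": [0.0045, 0.001, 0], "roll": 0.0}, {"slide": [0.0056, 0.0014, 0], "roll": 0.0}] end -352.4 590.67 -70.53 -66.2
```

```bash
python3 p.py 536.98 -77.79 55.04 586.6 -54.0 -66.2 0 -335.6 -336.8 -338 -339.2 -340.4 -341.6 -342.8 -344 -345.2 -346.4 -347.6 -348.8 -350 -351.2 -352.4 -353.6 -354.8 -356 -357.2 -358.4  -359.6 -360.8 -362 -363.2 -364.4 -365.6 -366.8 -368 -369.2 -370.4 -371.6 -372.8 -374 -375.2 -376.4 -377.6 -378.8 -380 -381.2 -382.4
```

```text
[{"slide": [0.0012, -0.0, 0], "roll": 0.0}, {"slide": [0.0023, -0.0, 0], "roll": 0.0}, {"slide": [0.0035, -0.0, 0], "roll": 0.0}, {"slide": [0.0046, 0.0, 0], "roll": 0.0}, {"slide": [0.0058, 0.0001, 0], "roll": 0.0}] end -340.4 588.85 -59.35 -66.2
[{"slide": [0.0011, 0.0001, 0], "roll": 0.0}, {"slide": [0.0023, 0.0002, 0], "roll": 0.0}, {"slide": [0.0034, 0.0004, 0], "roll": 0.0}, {"slide": [0.0046, 0.0005, 0], "roll": 0.0}, {"slide": [0.0057, 0.0007, 0], "roll": 0.0}] end -346.4 590.51 -64.84 -66.2
[{"slide": [0.0011, 0.0002, 0], "roll": 0.0}, {"slide": [0.0022, 0.0005, 0], "roll": 0.0}, {"slide": [0.0034, 0.0007, 0], "roll": 0.0}, {"slide": [0.0045, 0.001, 0], "roll": 0.0}, {"slide": [0.0056, 0.0013, 0], "roll": 0.0}] end -352.4 591.58 -70.49 -66.2
[{"slide": [0.0011, 0.0004, 0], "roll": 0.0}, {"slide": [0.0022, 0.0007, 0], "roll": 0.0}, {"slide": [0.0033, 0.0011, 0], "roll": 0.0}, {"slide": [0.0044, 0.0015, 0], "roll": 0.0}, {"slide": [0.0054, 0.0019, 0], "roll": 0.0}] end -358.4 592.02 -76.2 -66.2
[{"slide": [0.0011, 0.0005, 0], "roll": 0.0}, {"slide": [0.0022, 0.001, 0], "roll":
[... 237 characters left out ...]
0011, 0], "roll": 0.0}, {"slide": [0.0029, 0.0017, 0], "roll": 0.0}, {"slide": [0.0039, 0.0023, 0], "roll": 0.0}, {"slide": [0.0049, 0.003, 0], "roll": 0.0}] end -370.4 591.1 -87.75 -66.2
[{"slide": [0.0009, 0.0006, 0], "roll": 0.0}, {"slide": [0.0019, 0.0013, 0], "roll": 0.0}, {"slide": [0.0028, 0.002, 0], "roll": 0.0}, {"slide": [0.0037, 0.0027, 0], "roll": 0.0}, {"slide": [0.0046, 0.0035, 0], "roll": 0.0}] end -376.4 589.76 -93.37 -66.2
[{"slide": [0.0008, 0.0007, 0], "roll": 0.0}, {"slide": [0.0017, 0.0015, 0], "roll": 0.0}, {"slide": [0.0025, 0.0023, 0], "roll": 0.0}, {"slide": [0.0034, 0.0031, 0], "roll": 0.0}, {"slide": [0.0042, 0.0039, 0], "roll": 0.0}] end -382.4 587.88 -98.79 -66.2
```

>>> step_arm(
  increments=[
    {"slide": [0.0012,0,0],"roll": 0},
    {"slide": [0.0023,0,0],"roll": 0},
    {"slide": [0.0035,0,0],"roll": 0},
    {"slide": [0.0046,0,0],"roll": 0},
    {"slide": [0.0058,0.0001,0],"roll": 0},
  ],
)

```text
t: 24.5
eef_pos: [588.8, -59.2, 146.6]
tcp_rot: [-3.141, -0.0, -1.154]
ft_force: [1.3, 3.3, -0.5]
opening: 0.21
grip_force: 9.5
```

>>> step_arm(
  increments=[
    {"slide": [0.0011,-0.0001,0],"roll": 0},
    {"slide": [0.0023,0,0],"roll": 0},
    {"slide": [0.0034,0.0001,0],"roll": 0},
    {"slide": [0.0046,0.0003,0],"roll": 0},
    {"slide": [0.0057,0.0005,0],"roll": 0},
  ],
)

```text
t: 25.12
eef_pos: [590.5, -64.7, 146.6]
tcp_rot: [-3.141, -0.0, -1.154]
ft_force: [0.4, 2.2, 0.4]
opening: 0.206
grip_force: 9.5
```

>>> step_arm(
  increments=[
    {"slide": [0.0011,0.0002,0],"roll": 0},
    {"slide": [0.0022,0.0005,0],"roll": 0},
    {"slide": [0.0034,0.0007,0],"roll": 0},
    {"slide": [0.0045,0.001,0],"roll": 0},
    {"slide": [0.0056,0.0013,0],"roll": 0},
  ],
)

```text
t: 25.75
eef_pos: [591.7, -70.3, 146.6]
tcp_rot: [-3.141, -0.0, -1.154]
ft_force: [2.0, 1.4, 0.6]
opening: 0.21
grip_force: 9.5
```

>>> step_arm(
  increments=[
    {"slide": [0.0011,0.0003,0],"roll": 0},
    {"slide": [0.0022,0.0006,0],"roll": 0},
    {"slide": [0.0033,0.001,0],"roll": 0},
    {"slide": [0.0044,0.0014,0],"roll": 0},
    {"slide": [0.0054,0.0018,0],"roll": 0},
  ],
)

```text
t: 26.38
eef_pos: [592.7, -74.7, 146.7]
tcp_rot: [-3.14, 0.001, -1.154]
ft_force: [6.9, 11.3, -2.0]
opening: 0.207
grip_force: 9.8
```

Contact with the stop, at 11 N. I'll ease back at once and read the steady position.

>>> step_arm(
  increments=[
    {"slide": [-0.0012,-0.0009,0],"roll": 0},
    {"slide": [-0.0012,-0.0009,0],"roll": 0},
    {"slide": [-0.0012,-0.0009,0],"roll": 0},
  ],
)

```text
t: 26.75
eef_pos: [592.8, -74.5, 146.7]
tcp_rot: [-3.141, -0.0, -1.154]
ft_force: [4.0, 2.6, -0.6]
opening: 0.205
grip_force: 9.6
```

```bash
python3 f.py -356.8; python3 -c "
from h import *
for i in range(3): imaging.read_camera('top')"; python3 f.py -356.8
```

```text
rad 4.2 tanCCW 2.4 grip 9.6 [592.81 -74.5  146.7 ] [-1.7995e+02 -2.0000e-02 -6.6140e+01] [ 4.   2.6 -0.6] 2.49
rad 5.0 tanCCW 1.5 grip 9.6 [592.79 -74.53 146.72] [-1.7995e+02 -2.0000e-02 -6.6140e+01] [ 4.9  1.7 -0.8] 2.49
```

The stop is at TCP (592.8,-74.5). The valve started about 0.69 turn open, which fits the stated range. Now I'll open counter-clockwise with the tool yaw fixed, refining the path centre as I go.

```bash
python3 p.py 537.8 -79.6 55 592.6 -74.55 -66.15 0 11 17 23 29 35 42 49 56 63 70
```

```text
[{"slide": [-0.0053, -0.0015, 0], "roll": 0.0}, {"slide": [-0.011, -0.0024, 0], "roll": 0.0}, {"slide": [-0.0167, -0.0028, 0], "roll": 0.0}, {"slide": [-0.0225, -0.0026, 0], "roll": 0.0}, {"slide": [-0.0282, -0.0018, 0], "roll": 0.0}] end 35.0 582.84 -48.03 -66.15
[{"slide": [-0.0065, 0.0017, 0], "roll": 0.0}, {"slide": [-0.0127, 0.0042, 0], "roll": 0.0}, {"slide": [-0.0186, 0.0074, 0], "roll": 0.0}, {"slide": [-0.0241, 0.0113, 0], "roll": 0.0}, {"slide": [-0.029, 0.0159, 0], "roll": 0.0}] end 70.0 556.58 -27.94 -66.15
```

>>> step_arm(
  increments=[
    {"slide": [-0.0053,-0.0015,0],"roll": 0},
    {"slide": [-0.011,-0.0024,0],"roll": 0},
    {"slide": [-0.0167,-0.0028,0],"roll": 0},
    {"slide": [-0.0225,-0.0026,0],"roll": 0},
    {"slide": [-0.0282,-0.0018,0],"roll": 0},
  ],
)

```text
t: 27.52
eef_pos: [582.3, -47.7, 146.7]
tcp_rot: [3.141, 0.0, -1.154]
ft_force: [0.7, -1.7, 1.2]
opening: 0.209
grip_force: 9.6
```

```bash
python3 f.py 35
```

```text
rad -0.3 tanCCW -1.8 grip 9.6 [582.32 -47.67 146.67] [ 1.7998e+02  1.0000e-02 -6.6130e+01] [ 0.7 -1.7  1.2] 2.53
```

>>> step_arm(
  increments=[
    {"slide": [-0.0065,0.0017,0],"roll": 0},
    {"slide": [-0.0127,0.0042,0],"roll": 0},
    {"slide": [-0.0186,0.0074,0],"roll": 0},
    {"slide": [-0.0241,0.0113,0],"roll": 0},
    {"slide": [-0.029,0.0159,0],"roll": 0},
  ],
)

```text
t: 28.15
eef_pos: [555.8, -28.1, 146.7]
tcp_rot: [3.141, -0.001, -1.154]
ft_force: [-0.1, -9.6, 1.7]
opening: 0.207
grip_force: 9.7
```

```bash
python3 f.py 70; python3 -c "
from h import *
imaging.read_camera('top');imaging.read_camera('top')"; python3 f.py 70
```

```text
rad -9.0 tanCCW -3.2 grip 9.7 [555.77 -28.14 146.66] [ 1.7996e+02 -4.0000e-02 -6.6110e+01] [-0.1 -9.6  1.7] 2.56
rad -6.8 tanCCW 1.7 grip 9.8 [554.99 -27.98 146.6 ] [ 1.7988e+02  2.0000e-02 -6.6110e+01] [-3.9 -5.8  3.6] 2.56
```

```bash
cat > fit.py <<'E'
import numpy as np,sys
from scipy.optimize import least_squares
P=np.array(eval(sys.argv[1]))
f=least_squares(lambda c:np.hypot(*(P-c).T)-55,[537,-78]);print("C",f.x.round(2),"res",f.fun.round(2));d=P-f.x;print(np.degrees(np.arctan2(d[:,1],d[:,0])).round(2))
E
python3 fit.py "[(592.8,-74.5),(582.3,-47.7),(555.4,-28.0)]"
python3 fit.py "[(592.8,-74.5),(582.3,-47.7),(555.4,-28.0),(588.8,-59.2),(590.5,-64.7),(591.7,-70.3)]"
python3 p.py 537.2 -79.5 55 555.0 -28.0 -66.12 0 77 84 91 98 105
```

```text
C [538.05 -80.24] res [ 0.05 -0.08  0.04]
[ 5.98 36.33 71.63]
C [537.83 -80.12] res [ 0.25  0.03  0.    0.09 -0.12 -0.25]
[ 5.84 36.1  71.37 22.32 16.32 10.33]
[{"slide": [-0.0041, 0.0041, 0], "roll": 0.0}, {"slide": [-0.0078, 0.0097, 0], "roll": 0.0}, {"slide": [-0.0108, 0.0157, 0], "roll": 0.0}, {"slide": [-0.013, 0.0221, 0], "roll": 0.0}, {"slide": [-0.0145, 0.0286, 0], "roll": 0.0}] end 105.0 522.98 -26.32 -66.12
```

```bash
python3 f.py 70; python3 p.py 537.95 -80.2 54.9 556.2 -28.0 -66.12 0 77 84 91 98 105 112 119 126 133 140
```

```text
rad -6.8 tanCCW 1.7 grip 9.8 [554.99 -27.98 146.6 ] [ 1.7988e+02  2.0000e-02 -6.6110e+01] [-3.9 -5.8  3.6] 2.56
[{"slide": [-0.0036, 0.0049, 0], "roll": 0.0}, {"slide": [-0.0073, 0.0105, 0], "roll": 0.0}, {"slide": [-0.0102, 0.0165, 0], "roll": 0.0}, {"slide": [-0.0125, 0.0228, 0], "roll": 0.0}, {"slide": [-0.0139, 0.0293, 0], "roll": 0.0}] end 105.0 523.78 -27.15 -66.12
[{"slide": [-0.0006, 0.0067, 0], "roll": 0.0}, {"slide": [-0.0004, 0.0134, 0], "roll": 0.0}, {"slide": [0.0006, 0.02, 0], "roll": 0.0}, {"slide": [0.0024, 0.0265, 0], "roll": 0.0}, {"slide": [0.005, 0.0327, 0], "roll": 0.0}] end 140.0 495.9 -44.96 -66.12
```

>>> step_arm(
  increments=[
    {"slide": [-0.0036,0.0049,0],"roll": 0},
    {"slide": [-0.0073,0.0105,0],"roll": 0},
    {"slide": [-0.0102,0.0165,0],"roll": 0},
    {"slide": [-0.0125,0.0228,0],"roll": 0},
    {"slide": [-0.0139,0.0293,0],"roll": 0},
  ],
)

```text
t: 28.88
eef_pos: [524.0, -27.2, 146.7]
tcp_rot: [-3.141, -0.001, -1.154]
ft_force: [5.0, -6.3, -0.4]
opening: 0.205
grip_force: 9.5
```

```bash
python3 f.py 105;  python3 -c "
from h import *
imaging.read_camera('top');imaging.read_camera('top');imaging.read_camera('top')"; python3 f.py 105
```

```text
rad -7.4 tanCCW -3.2 grip 9.5 [524.   -27.18 146.67] [-1.7995e+02 -5.0000e-02 -6.6130e+01] [ 5.  -6.3 -0.4] 2.55
rad -7.5 tanCCW 1.4 grip 9.7 [523.36 -27.35 146.62] [ 1.7996e+02 -2.0000e-02 -6.6130e+01] [ 0.6 -7.6  2.4] 2.55
```

```bash
python3 fit.py "[(592.8,-74.5),(582.3,-47.7),(555.0,-28.0),(523.4,-27.35)]"; python3 p.py 537.9 -80.4 54.6 523.7 -27.15 -66.12 0 112 119 126 133 140 147 154 161 168 175
```

```text
C [538.09 -80.35] res [ 0.02 -0.04  0.02  0.  ]
[  6.11  36.45  72.1  105.49]
[{"slide": [-0.0001, 0.0068, 0], "roll": 0.0}, {"slide": [0.0001, 0.0134, 0], "roll": 0.0}, {"slide": [0.0011, 0.02, 0], "roll": 0.0}, {"slide": [0.0029, 0.0265, 0], "roll": 0.0}, {"slide": [0.0054, 0.0326, 0], "roll": 0.0}] end 140.0 496.08 -45.28 -66.12
[{"slide": [0.0033, 0.0058, 0], "roll": 0.0}, {"slide": [0.0073, 0.0112, 0], "roll": 0.0}, {"slide": [0.0119, 0.016, 0], "roll": 0.0}, {"slide": [0.017, 0.0202, 0], "roll": 0.0}, {"slide": [0.0227, 0.0238, 0], "roll": 0.0}] end 175.0 483.5 -75.68 -66.12
```

>>> step_arm(
  increments=[
    {"slide": [-0.0001,0.0068,0],"roll": 0},
    {"slide": [0.0001,0.0134,0],"roll": 0},
    {"slide": [0.0011,0.02,0],"roll": 0},
    {"slide": [0.0029,0.0265,0],"roll": 0},
    {"slide": [0.0054,0.0326,0],"roll": 0},
  ],
)

```text
t: 29.65
eef_pos: [495.9, -45.2, 146.7]
tcp_rot: [-3.142, 0.0, -1.154]
ft_force: [3.5, 0.7, -0.3]
opening: 0.207
grip_force: 9.6
```

```bash
python3 f.py 140
```

```text
rad -2.2 tanCCW -2.8 grip 9.6 [495.93 -45.24 146.65] [-1.800e+02  2.000e-02 -6.613e+01] [ 3.5  0.7 -0.3] 2.5
```

>>> step_arm(
  increments=[
    {"slide": [0.0033,0.0058,0],"roll": 0},
    {"slide": [0.0073,0.0112,0],"roll": 0},
    {"slide": [0.0119,0.016,0],"roll": 0},
    {"slide": [0.017,0.0202,0],"roll": 0},
    {"slide": [0.0227,0.0238,0],"roll": 0},
  ],
)

```text
t: 30.28
eef_pos: [483.4, -75.8, 146.6]
tcp_rot: [3.141, 0.001, -1.154]
ft_force: [0.5, 3.4, 2.8]
opening: 0.207
grip_force: 9.6
```

```bash
python3 f.py 175;  python3 -c "
from h import *
imaging.read_camera('top');imaging.read_camera('top');imaging.read_camera('top')"; python3 f.py 175
python3 p.py 538.1 -80.35 54.8 483.5 -75.68 -66.12 0 182 189 196 203 210 217 224 231 238 245 252 259 266 273 280 
```

```text
rad -0.2 tanCCW -3.4 grip 9.6 [483.42 -75.83 146.58] [ 1.7997e+02  3.0000e-02 -6.6130e+01] [0.5 3.4 2.8] 2.43
rad 2.5 tanCCW 3.1 grip 9.7 [483.41 -76.09 146.59] [179.95  -0.   -66.14] [-2.8 -2.9  4.2] 2.44
[{"slide": [0.006, 0.0028, 0], "roll": 0.0}, {"slide": [0.0123, 0.0049, 0], "roll": 0.0}, {"slide": [0.0189, 0.0062, 0], "roll": 0.0}, {"slide": [0.0255, 0.0068, 0], "roll": 0.0}, {"slide": [0.0322, 0.0065, 0], "roll": 0.0}] end 210.0 490.59 -107.75 -66.12
[{"slide": [0.0066, -0.0012, 0], "roll": 0.0}, {"slide": [0.013, -0.0031, 0], "roll": 0.0}, {"slide": [0.0192, -0.0058, 0], "roll": 0.0}, {"slide": [0.0249, -0.0092, 0], "roll": 0.0}, {"slide": [0.0302, -0.0133, 0], "roll": 0.0}] end 245.0 514.98 -129.99 -66.12
[{"slide": [0.0048, -0.0047, 0], "roll": 0.0}, {"slide": [0.0089, -0.0099, 0], "roll": 0.0}, {"slide": [0.0124, -0.0156, 0], "roll": 0.0}, {"slide": [0.0152, -0.0217, 0], "roll": 0.0}, {"slide": [0.0172, -0.0281, 0], "roll": 0.0}] end 280.0 547.64 -134.34 -66.12
```

>>> step_arm(
  increments=[
    {"slide": [0.006,0.0028,0],"roll": 0},
    {"slide": [0.0123,0.0049,0],"roll": 0},
    {"slide": [0.0189,0.0062,0],"roll": 0},
    {"slide": [0.0255,0.0068,0],"roll": 0},
    {"slide": [0.0322,0.0065,0],"roll": 0},
  ],
)

```text
t: 31.05
eef_pos: [490.5, -107.8, 146.6]
tcp_rot: [3.141, 0.001, -1.154]
ft_force: [-3.2, 1.6, 5.3]
opening: 0.209
grip_force: 9.6
```

>>> step_arm(
  increments=[
    {"slide": [0.0066,-0.0012,0],"roll": 0},
    {"slide": [0.013,-0.0031,0],"roll": 0},
    {"slide": [0.0192,-0.0058,0],"roll": 0},
    {"slide": [0.0249,-0.0092,0],"roll": 0},
    {"slide": [0.0302,-0.0133,0],"roll": 0},
  ],
)

```text
t: 31.68
eef_pos: [515.2, -130.4, 146.6]
tcp_rot: [3.141, -0.0, -1.154]
ft_force: [-3.7, -2.0, 4.3]
opening: 0.208
grip_force: 9.7
```

```bash
python3 f.py 245
```

```text
rad 3.4 tanCCW -2.5 grip 9.7 [ 515.17 -130.37  146.61] [ 1.7995e+02 -1.0000e-02 -6.6120e+01] [-3.7 -2.   4.3] 2.35
```

>>> step_arm(
  increments=[
    {"slide": [0.0049,-0.0046,0],"roll": 0},
    {"slide": [0.0091,-0.0098,0],"roll": 0},
    {"slide": [0.0127,-0.0155,0],"roll": 0},
    {"slide": [0.0155,-0.0216,0],"roll": 0},
    {"slide": [0.0175,-0.028,0],"roll": 0},
  ],
)

```text
t: 32.3
eef_pos: [548.6, -134.4, 146.6]
tcp_rot: [-3.141, -0.0, -1.154]
ft_force: [-2.7, -2.9, 3.4]
opening: 0.212
grip_force: 9.7
```

```bash
python3 f.py 280; python3 fit.py "[(592.8,-74.5),(582.3,-47.7),(555.0,-28.0),(523.4,-27.35),(495.93,-45.24),(483.4,-76),(490.5,-107.8),(515.2,-130.4)]";  python3 p.py 538.1 -80.6 55 547.7 -134.68 -66.12 0 287 294 301 308 315 322 329 336 343 350 357 364 371 378 385 392 399 406 413 420
```

```text
rad 2.4 tanCCW -3.1 grip 9.7 [ 548.58 -134.45  146.64] [-1.7998e+02 -1.0000e-02 -6.6130e+01] [-2.7 -2.9  3.4] 2.37
C [538.16 -80.4 ] res [-0.05 -0.07  0.04  0.06 -0.05 -0.06 -0.02  0.02]
[   6.16   36.53   72.19  105.55  140.22  175.41 -150.1  -114.67]
[{"slide": [0.0013, -0.0065, 0], "roll": 0.0}, {"slide": [0.0017, -0.0132, 0], "roll": 0.0}, {"slide": [0.0012, -0.0199, 0], "roll": 0.0}, {"slide": [0.0, -0.0265, 0], "roll": 0.0}, {"slide": [-0.002, -0.0329, 0], "roll": 0.0}] end 315.0 576.97 -119.53 -66.12
[{"slide": [-0.0028, -0.0061, 0], "roll": 0.0}, {"slide": [-0.0063, -0.0119, 0], "roll": 0.0}, {"slide": [-0.0105, -0.0171, 0], "roll": 0.0}, {"slide": [-0.0153, -0.0218, 0], "roll": 0.0}, {"slide": [-0.0207, -0.0259, 0], "roll": 0.0}] end 350.0 592.28 -90.12 -66.12
[{"slide": [-0.0058, -0.0034, 0], "roll": 0.0}, {"slide": [-0.0119, -0.006, 0], "roll": 0.0}, {"slide": [-0.0184, -0.0079, 0], "roll": 0.0}, {"slide": [-0.025, -0.009, 0], "roll": 0.0}, {"slide": [-0.0317, -0.0093, 0], "roll": 0.0}] end 385.0 587.95 -57.37 -66.12
[{"slide": [-0.0067, 0.0005, 0], "roll": 0.0}, {"slide": [-0.0133, 0.0019, 0], "roll": 0.0}, {"slide": [-0.0196, 0.004, 0], "roll": 0.0}, {"slide": [-0.0257, 0.0069, 0], "roll": 0.0}, {"slide": [-0.0314, 0.0106, 0], "roll": 0.0}] end 420.0 565.54 -32.95 -66.12
```

>>> step_arm(
  increments=[
    {"slide": [0.0013,-0.0065,0],"roll": 0},
    {"slide": [0.0017,-0.0132,0],"roll": 0},
    {"slide": [0.0012,-0.0199,0],"roll": 0},
    {"slide": [0,-0.0265,0],"roll": 0},
    {"slide": [-0.002,-0.0329,0],"roll": 0},
  ],
)

```text
t: 32.92
eef_pos: [577.6, -118.9, 146.6]
tcp_rot: [-3.141, 0.0, -1.154]
ft_force: [-2.5, -2.1, 3.2]
opening: 0.209
grip_force: 9.7
```

>>> step_arm(
  increments=[
    {"slide": [-0.0028,-0.0061,0],"roll": 0},
    {"slide": [-0.0063,-0.0119,0],"roll": 0},
    {"slide": [-0.0105,-0.0171,0],"roll": 0},
    {"slide": [-0.0153,-0.0218,0],"roll": 0},
    {"slide": [-0.0207,-0.0259,0],"roll": 0},
  ],
)

```text
t: 33.55
eef_pos: [592.5, -89.5, 146.6]
tcp_rot: [3.141, 0.0, -1.154]
ft_force: [-3.8, -2.0, 4.5]
opening: 0.211
grip_force: 9.7
```

```bash
python3 f.py 350
```

```text
rad -3.4 tanCCW -2.6 grip 9.7 [592.54 -89.47 146.62] [ 1.7999e+02  1.0000e-02 -6.6130e+01] [-3.8 -2.   4.5] 2.46
```

```bash
python3 p.py 538.16 -80.4 54.95 592.6 -89.6 -66.12 0 357 364 371 378 385 392 399 406 413 420 427 434 441 448 455 462 469 476 483 490 497 504 511 518 525 532 539 546 553 560
```

```text
[{"slide": [-0.0056, -0.003, 0], "roll": 0.0}, {"slide": [-0.0118, -0.0056, 0], "roll": 0.0}, {"slide": [-0.0182, -0.0075, 0], "roll": 0.0}, {"slide": [-0.0248, -0.0086, 0], "roll": 0.0}, {"slide": [-0.0315, -0.0089, 0], "roll": 0.0}] end 385.0 587.99 -57.19 -66.12
[{"slide": [-0.0067, 0.0006, 0], "roll": 0.0}, {"slide": [-0.0133, 0.0019, 0], "roll": 0.0}, {"slide": [-0.0196, 0.004, 0], "roll": 0.0}, {"slide": [-0.0257, 0.007, 0], "roll": 0.0}, {"slide": [-0.0313, 0.0106, 0], "roll": 0.0}] end 420.0 565.62 -32.86 -66.12
[{"slide": [-0.0052, 0.0042, 0], "roll": 0.0}, {"slide": [-0.0098, 0.0091, 0], "roll": 0.0}, {"slide": [-0.0138, 0.0145, 0], "roll": 0.0}, {"slide": [-0.0171, 0.0204, 0], "roll": 0.0}, {"slide": [-0.0196, 0.0266, 0], "roll": 0.0}] end 455.0 533.37 -25.71 -66.12
[{"slide": [-0.0018, 0.0064, 0], "roll": 0.0}, {"slide": [-0.0028, 0.0131, 0], "roll": 0.0}, {"slide": [-0.003, 0.0198, 0], "roll": 0.0}, {"slide": [-0.0023, 0.0265, 0], "roll": 0.0}, {"slide": [-0.0008, 0.033, 0], "roll": 0.0}] end 490.0 502.87 -38.34 -66.12
[{"slide": [0.0022, 0.0063, 0], "roll": 0.0}, {"slide": [0.0052, 0.0123, 0], "roll": 0.0}, {"slide": [0.0089, 0.0179, 0], "roll": 0.0}, {"slide": [0.0133, 0.023, 0], "roll": 0.0}, {"slide": [0.0183, 0.0275, 0], "roll": 0.0}] end 525.0 485.13 -66.2 -66.12
[{"slide": [0.0054, 0.0039, 0], "roll": 0.0}, {"slide": [0.0113, 0.0071, 0], "roll": 0.0}, {"slide": [0.0176, 0.0096, 0], "roll": 0.0}, {"slide": [0.0241, 0.0112, 0], "roll": 0.0}, {"slide": [0.0307, 0.0121, 0], "roll": 0.0}] end 560.0 486.49 -99.17 -66.12
```

>>> step_arm(
  increments=[
    {"slide": [-0.0056,-0.003,0],"roll": 0},
    {"slide": [-0.0118,-0.0056,0],"roll": 0},
    {"slide": [-0.0182,-0.0075,0],"roll": 0},
    {"slide": [-0.0248,-0.0086,0],"roll": 0},
    {"slide": [-0.0315,-0.0089,0],"roll": 0},
  ],
)

```text
t: 34.17
eef_pos: [588.0, -57.0, 146.6]
tcp_rot: [-3.141, -0.0, -1.154]
ft_force: [0.5, -2.2, 2.5]
opening: 0.209
grip_force: 9.6
```

>>> step_arm(
  increments=[
    {"slide": [-0.0067,0.0006,0],"roll": 0},
    {"slide": [-0.0133,0.0019,0],"roll": 0},
    {"slide": [-0.0196,0.004,0],"roll": 0},
    {"slide": [-0.0257,0.007,0],"roll": 0},
    {"slide": [-0.0313,0.0106,0],"roll": 0},
  ],
)

```text
t: 34.8
eef_pos: [565.3, -32.7, 146.7]
tcp_rot: [-3.141, 0.0, -1.154]
ft_force: [4.5, 0.8, 1.8]
opening: 0.207
grip_force: 9.6
```

>>> step_arm(
  increments=[
    {"slide": [-0.0052,0.0042,0],"roll": 0},
    {"slide": [-0.0098,0.0091,0],"roll": 0},
    {"slide": [-0.0138,0.0145,0],"roll": 0},
    {"slide": [-0.0171,0.0204,0],"roll": 0},
    {"slide": [-0.0196,0.0266,0],"roll": 0},
  ],
)

```text
t: 35.42
eef_pos: [532.6, -25.9, 146.6]
tcp_rot: [3.141, 0.0, -1.154]
ft_force: [2.4, 3.1, 3.3]
opening: 0.208
grip_force: 9.6
```

```bash
python3 f.py 455
```

```text
rad 2.9 tanCCW -2.7 grip 9.6 [532.64 -25.85 146.6 ] [ 1.7998e+02  3.0000e-02 -6.6130e+01] [2.4 3.1 3.3] 2.55
```

>>> step_arm(
  increments=[
    {"slide": [-0.0018,0.0064,0],"roll": 0},
    {"slide": [-0.0028,0.0131,0],"roll": 0},
    {"slide": [-0.003,0.0198,0],"roll": 0},
    {"slide": [-0.0023,0.0265,0],"roll": 0},
    {"slide": [-0.0008,0.033,0],"roll": 0},
  ],
)

```text
t: 36.05
eef_pos: [502.3, -38.9, 146.6]
tcp_rot: [3.141, 0.0, -1.154]
ft_force: [2.1, 2.5, 3.5]
opening: 0.208
grip_force: 9.6
```

>>> step_arm(
  increments=[
    {"slide": [0.0022,0.0063,0],"roll": 0},
    {"slide": [0.0052,0.0123,0],"roll": 0},
    {"slide": [0.0089,0.0179,0],"roll": 0},
    {"slide": [0.0133,0.023,0],"roll": 0},
    {"slide": [0.0183,0.0275,0],"roll": 0},
  ],
)

```text
t: 36.67
eef_pos: [484.9, -67.0, 146.6]
tcp_rot: [-3.142, 0.0, -1.154]
ft_force: [1.4, 1.1, 2.6]
opening: 0.21
grip_force: 9.6
```

>>> step_arm(
  increments=[
    {"slide": [0.0054,0.0039,0],"roll": 0},
    {"slide": [0.0113,0.0071,0],"roll": 0},
    {"slide": [0.0176,0.0096,0],"roll": 0},
    {"slide": [0.0241,0.0112,0],"roll": 0},
    {"slide": [0.0307,0.0121,0],"roll": 0},
  ],
)

```text
t: 37.3
eef_pos: [486.6, -99.9, 146.6]
tcp_rot: [-3.141, 0.0, -1.154]
ft_force: [3.1, 4.8, 2.0]
opening: 0.208
grip_force: 9.6
```

```bash
python3 f.py 560; python3 fit.py "[(592.54,-89.5),(588,-57),(565.3,-32.7),(532.64,-25.85)]";  python3 p.py 538.16 -80.4 54.95 486.49 -99.17 -66.12 0 567 574 581 588 595 602 609 616 623 630 637 644 651 658 665 672 679 686 693 700 706 712 717 721 724
```

```text
rad -4.6 tanCCW -3.5 grip 9.6 [486.64 -99.88 146.63] [-179.98    0.    -66.14] [3.1 4.8 2. ] 2.39
C [538.28 -80.57] res [-0.01  0.03 -0.03  0.01]
[-9.34 25.36 60.56 95.88]
[{"slide": [0.0067, 0.0, 0], "roll": 0.0}, {"slide": [0.0134, -0.0008, 0], "roll": 0.0}, {"slide": [0.0199, -0.0023, 0], "roll": 0.0}, {"slide": [0.0262, -0.0047, 0], "roll": 0.0}, {"slide": [0.0322, -0.0078, 0], "roll": 0.0}] end 595.0 506.66 -125.46 -66.12
[{"slide": [0.0055, -0.0038, 0], "roll": 0.0}, {"slide": [0.0105, -0.0083, 0], "roll": 0.0}, {"slide": [0.0149, -0.0133, 0], "roll": 0.0}, {"slide": [0.0187, -0.0188, 0], "roll": 0.0}, {"slide": [0.0218, -0.0248, 0], "roll": 0.0}] end 630.0 538.16 -135.35 -66.12
[{"slide": [0.0023, -0.0063, 0], "roll": 0.0}, {"slide": [0.0039, -0.0128, 0], "roll": 0.0}, {"slide": [0.0046, -0.0195, 0], "roll": 0.0}, {"slide": [0.0046, -0.0262, 0], "roll": 0.0}, {"slide": [0.0037, -0.0328, 0], "roll": 0.0}] end 665.0 569.65 -125.46 -66.12
[{"slide": [-0.0017, -0.0065, 0], "roll": 0.0}, {"slide": [-0.0042, -0.0128, 0], "roll": 0.0}, {"slide": [-0.0074, -0.0187, 0], "roll": 0.0}, {"slide": [-0.0113, -0.0241, 0], "roll": 0.0}, {"slide": [-0.0159, -0.0291, 0], "roll": 0.0}] end 700.0 589.82 -99.14 -66.12
[{"slide": [-0.0043, -0.0037, 0], "roll": 0.0}, {"slide": [-0.009, -0.007, 0], "roll": 0.0}, {"slide": [-0.0132, -0.0094, 0], "roll": 0.0}, {"slide": [-0.0167, -0.011, 0], "roll": 0.0}, {"slide": [-0.0194, -0.012, 0], "roll": 0.0}] end 724.0 592.94 -76.54 -66.12
```

>>> step_arm(
  increments=[
    {"slide": [0.0065,-0.0003,0],"roll": 0},
    {"slide": [0.0131,-0.0011,0],"roll": 0},
    {"slide": [0.0195,-0.0026,0],"roll": 0},
    {"slide": [0.0258,-0.005,0],"roll": 0},
    {"slide": [0.0318,-0.0081,0],"roll": 0},
  ],
)

```text
t: 37.92
eef_pos: [506.9, -125.7, 146.6]
tcp_rot: [3.141, 0.0, -1.154]
ft_force: [-2.4, 1.3, 4.7]
opening: 0.206
grip_force: 9.6
```

>>> step_arm(
  increments=[
    {"slide": [0.0054,-0.0038,0],"roll": 0},
    {"slide": [0.0104,-0.0083,0],"roll": 0},
    {"slide": [0.0148,-0.0133,0],"roll": 0},
    {"slide": [0.0186,-0.0188,0],"roll": 0},
    {"slide": [0.0217,-0.0248,0],"roll": 0},
  ],
)

```text
t: 38.55
eef_pos: [538.8, -135.5, 146.6]
tcp_rot: [-3.141, -0.001, -1.154]
ft_force: [-3.3, -3.1, 2.7]
opening: 0.211
grip_force: 9.7
```

```bash
python3 f.py 630
```

```text
rad 3.1 tanCCW -3.3 grip 9.7 [ 538.79 -135.46  146.64] [-1.7998e+02 -3.0000e-02 -6.6130e+01] [-3.3 -3.1  2.7] 2.36
```

>>> step_arm(
  increments=[
    {"slide": [0.0023,-0.0063,0],"roll": 0},
    {"slide": [0.0039,-0.0128,0],"roll": 0},
    {"slide": [0.0046,-0.0195,0],"roll": 0},
    {"slide": [0.0046,-0.0262,0],"roll": 0},
    {"slide": [0.0037,-0.0328,0],"roll": 0},
  ],
)

```text
t: 39.17
eef_pos: [570.3, -125.0, 146.7]
tcp_rot: [-3.141, -0.0, -1.154]
ft_force: [-1.0, -3.7, 1.6]
opening: 0.207
grip_force: 9.6
```

>>> step_arm(
  increments=[
    {"slide": [-0.0017,-0.0065,0],"roll": 0},
    {"slide": [-0.0042,-0.0128,0],"roll": 0},
    {"slide": [-0.0074,-0.0187,0],"roll": 0},
    {"slide": [-0.0113,-0.0241,0],"roll": 0},
    {"slide": [-0.0159,-0.0291,0],"roll": 0},
  ],
)

```text
t: 39.8
eef_pos: [590.1, -98.4, 146.7]
tcp_rot: [-3.141, -0.0, -1.154]
ft_force: [1.8, -3.1, 2.7]
opening: 0.211
grip_force: 9.6
```

>>> step_arm(
  increments=[
    {"slide": [0,0,0],"roll": 0},
    {"slide": [0,0,0],"roll": 0},
  ],
)

```text
t: 40.05
eef_pos: [590.1, -98.4, 146.7]
tcp_rot: [-3.141, 0.0, -1.154]
ft_force: [5.6, 0.2, 0.9]
opening: 0.206
grip_force: 9.5
```

```bash
python3 f.py 700; python3 p.py 538.16 -80.4 55 590.1 -99 -66.12 0 706 712 717 721 724
```

```text
rad 5.2 tanCCW 2.1 grip 9.5 [590.11 -98.44 146.69] [-1.7994e+02  1.0000e-02 -6.6130e+01] [5.6 0.2 0.9] 2.45
[{"slide": [-0.0043, -0.0034, 0], "roll": 0.0}, {"slide": [-0.009, -0.0067, 0], "roll": 0.0}, {"slide": [-0.0132, -0.0091, 0], "roll": 0.0}, {"slide": [-0.0167, -0.0107, 0], "roll": 0.0}, {"slide": [-0.0193, -0.0118, 0], "roll": 0.0}] end 724.0 593.08 -76.58 -66.12
```

>>> step_arm(
  increments=[
    {"slide": [-0.0047,-0.0037,0],"roll": 0},
    {"slide": [-0.0096,-0.0071,0],"roll": 0},
    {"slide": [-0.0139,-0.0096,0],"roll": 0},
    {"slide": [-0.0178,-0.0114,0],"roll": 0},
    {"slide": [-0.0205,-0.0124,0],"roll": 0},
  ],
)

```text
t: 40.67
eef_pos: [592.8, -74.9, 146.7]
tcp_rot: [-3.141, 0.0, -1.154]
ft_force: [3.7, -2.2, 2.1]
opening: 0.209
grip_force: 9.6
```

>>> step_arm(
  increments=[
    {"slide": [0,0,0],"roll": 0},
    {"slide": [0,0,0],"roll": 0},
    {"slide": [0,0,0],"roll": 0},
  ],
)

```text
t: 41.05
eef_pos: [592.8, -74.8, 146.7]
tcp_rot: [-3.141, 0.0, -1.154]
ft_force: [4.1, 2.0, 1.5]
opening: 0.209
grip_force: 9.6
```

```bash
python3 f.py 6;python3 - <<'E'
from h import *
c=imaging.read_camera("top");cv2.imwrite("pics/fin.png",c["color"][:,:,::-1])
c=imaging.read_camera("scene");cv2.imwrite("pics/fins.png",c["color"][:,:,::-1])
E
python3 f.py 6
```

```text
rad 4.3 tanCCW 1.5 grip 9.6 [592.85 -74.83 146.66] [-1.7999e+02  3.0000e-02 -6.6140e+01] [4.1 2.  1.5] 2.49
rad 3.6 tanCCW 1.8 grip 9.6 [592.84 -74.95 146.63] [-1.7999e+02  2.0000e-02 -6.6140e+01] [3.4 2.2 2.9] 2.49
```

View pics/fins.png

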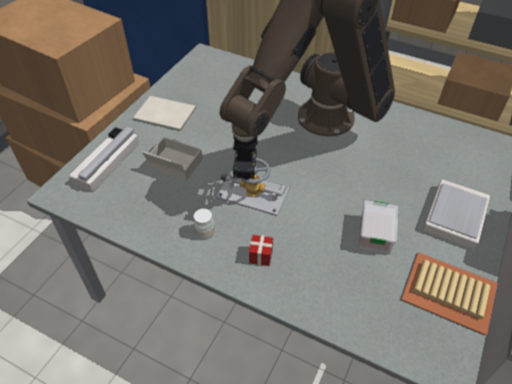

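The gripper is still holding the handle, at about (247,165). The jar (203,223), gift box (261,250), carton (174,158) and tub (379,224) are where they were. The TCP is back within about 0.4 mm of the stop position after two turns, so I'll hand in.

```bash
python3 -c "
from h import *
print(env.job_done())"
```

```text
the job is handed in; nothing more can be done
None
```

The valve was closed to its stop (found with a light touch of about 13 N), then opened two full turns to within about half a degree by the arm's own position reading; the job is handed in with the wheel still and the handle held at about 10 N per finger.

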